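# Clip the calibration plate to its leaning stand

### The arm

A 6-joint arm with a two-finger parallel gripper is mounted at the origin on the work surface. World frame = base frame: x ahead of the robot, y to its left, z up, the work surface at z = 0. Lengths are in m, angles in rad, forces in N, time in s.
With the tool pointing down it reaches from about 0.35 to 0.975 m from the base axis. Payload 4.9 kg.
Tool frame: the origin (TCP) lies at the very end of the fingers, on their centre line; the grasp point (between the pads) lies ctrl.hold_point_z behind it (ctrl.hold_point_z is the distance from the TCP to the grasp point, in m); z points along the fingers, y is the line along which they close (so a half turn about z gives the same grasp; the last joint's range is limited). The gripper opens to 85 mm and grips with 20 to 120 N. Pads are 22 mm wide; open, the fingers measure 114 mm over their backs; the gripper's body (76 mm by 85 mm) begins 54 mm behind the grasp point. The pads swing forward as they close: fully open they stand 13 mm farther back than shut.
Start: joints at [1.194, 0.053, 1.613, -0, 1.476, -0.119], TCP at [0.159, 0.604, 0.231] pointing down, gripper open.
Joint ranges: [-3.01, 3.01], [-1.01, 2.22], [0.06, 2.58], [-1.02, 4.17], [0.09, 2.62], [-3.14, 3.14]. Speed limits (rad/s): [2.57, 2.57, 3.14, 3.14, 3.14, 3.14].

### API

Orientations are given as a rotation vector (axis times angle).
In Python, from station import ctrl gives the robot as it stands. The module is installed in compiled form; this text tells all that it offers.
- The arm moves only by the tool jog_arm, never from a script. Its argument "deltas" is a list of rows, each a list of 3 entries, a list of its own where there are three numbers: the closure, from -1 (fully open) to 1 (shut), then the shift along the world's x, y, z scaled (see below), then the turn, a rotation vector about the world's x, y, z scaled (see below). A call has 1 to 12 rows; each row is the pose to reach, as a shift and turn from the pose commanded when the call began, turning the shorter way round; what a row does not reach only later rows make up. The controller multiplies each number of a shift by 0.4 m and each number of a turn by 180 degrees. A row lasts 1/12 s, in which the tool goes at most 41.7 mm and 7.16 degrees, less where a joint would pass 70% of its speed; a pose out of reach is approached as far as the arm can. A call with a number of a shift or a turn outside -1 to 1 is refused whole. A call with a gripper value outside its range is refused whole. The fingers move at their own pace and stop on an object; "squeeze" is the grip in N (left out, the last holds). Time passes only in rows, so rows that repeat a pose let the fingers close. It gives the time, the measured TCP pose, the force, the opening and the grip force at its end, in the units of the state.
- ctrl.get_obs(): the state, without advancing time (a new reading comes with each control period).
- ctrl.get_image(name): name is "scene" or "top"; returns the picture (480x640x3 uint8, red, green, blue); there is no depth.
- ctrl.get_calibration(name): a dict with "K" (3x3 intrinsics, pixels), "extrinsics" (4x4, takes a point from world to camera coordinates). Camera axes: x right, y down, z forward; pixel columns grow to the right and rows downward; lengths in m; the calibration is good to about 2 mm. A picture is of the moment at which its call begins. get_calibration takes no time and is no camera call.
- ctrl.finish_job(): hands the job in; it is judged then, once.
The state is a dict: "t": time; "q": joint angles; "dq": joint speeds; "effort": joint torques, N m; "tool_pos": TCP position; "tool_rot": TCP orientation; "contact_force": force on the tool from outside, world axes, zero at the start; "wrist_torque": the same for the moment, N m; "opening": finger opening in m; "grip_force": force on a finger pad.
Only numpy, scipy, OpenCV 4.12 (cv2) and the standard library are available. Lean on these libraries where they do the work, as an engineer would, in place of code of your own. Each camera call takes 0.05 s, during which the arm holds its last target. There are 200 camera calls.

### The job

Lift the loose clear cover off the clip store and set it down gently, upright, flat on the bench beside the store. Then squeeze the sprung clip open, take it off its parking bar and release it pushed fully home over the top edge of the leaning stand, in line with the lean and near the middle of that edge, so that its jaws pinch the chequered calibration plate and the stand's back plate together. Leave the plate sitting on its ledge and do not disturb the lens, the screwdriver or the steel post.

Things in the scene. Friction and masses are not known exactly. Their poses are not given: they have to be found in the camera images.
- stand: Fixed stand, base 150 x 150 x 10 mm; origin on its underside, below the top edge (25 mm from the base's centre), z up. At yaw 0 a white back plate (140 wide, 140 long, 4 mm thick) leans 32 deg from vertical, its top towards -x (the robot), on two black posts; its face looks to +x and up. Black ledge with 7 mm lip at its foot. Top edge 141 mm above the bench.
- edge (a point): Middle of the stand's top edge, half way through the 7 mm stack of back plate (4 mm, robot side) and calibration plate (3 mm, far side). z points up along the leaning plate (32 deg from vertical, towards the robot), x is the upper face's normal, y runs along the edge.
- target: Loose white calibration plate with black chequers, 120 x 140 x 3 mm, 140 g, resting on the stand's ledge against the back plate, top edges flush. Origin at the middle of the lower edge of its back face; its frame is upright (z vertical, yaw as the stand's) with the plate leaning 32 deg in it.
- target_top (a point): Middle of the calibration plate's top edge, axes as edge; as placed it lies 2 mm from edge along x.
- store: Fixed clip store: white base 100 x 90 x 8 mm, on it a grey plinth 56 x 46 mm to 14 mm height, and on that an upright aluminium parking bar 7 mm thick (x), 36 mm wide (y), top at 46 mm above the bench. Origin at the centre of the underside, z up.
- cover: Loose clear plastic cover, open below, 66 x 56 mm (x, y), 106 mm high, walls 3 mm, 90 g, over the plinth and clip on the store's base (rim 8 mm above the bench). Black round knob on top, 24 mm dia., from 106 to 132 mm above the rim. Origin at the centre of the rim plane, z up. Lift 100 mm straight up to clear the clip.
- clip: Sprung steel clip parked upright on the store's bar under the cover; 22 mm wide, 70 g. Origin midway between jaw tips; z from jaws to tails; x: closing direction; y: pivot pin (z=38 mm, 26 mm long). Throat stops an edge at z=22 mm (fully home, as parked). Black tails end at z=78 mm, flared to 33 mm; fully squeezed: parallel, 22 mm outside (9 N at z=66), jaw tips 17 mm apart. Half turn alike.
- jaw_a (a joint): Opening angle of one jaw of the clip (the other mirrors it), rad: 0 with the jaws 7 mm apart (parked, or on the stand's edge), 0.13 fully squeezed open, -0.09 closed on nothing.
- lens: Bystander: black camera lens, diameter 42 mm, 58 mm high, standing on the bench; origin under its centre.
- driver: Bystander: screwdriver lying on the bench; handle to its -x.
- post: Bystander: bright steel optical post, 36 mm foot, 81 mm high; origin under its centre.

How it is judged:
On the way, in this order (a step that is already met when the one before it is completed fails the run):
1. the cover stands upright on the bench beside the store, let go (height (world z) of cover below 0.004 m and angle between cover's own z axis and vertical below 0.08 rad and horizontal distance between cover and store above 0.06 m and contact force between the fingers and cover below 0.1 N), for 0.2 s.
2. the clip is squeezed open and off its parking bar (contact force between clip and store below 0.1 N and value of joint jaw_a above 0.04 rad and distance between clip and store above 0.06 m), for 0.1 s.
3. the clip pinches the calibration plate and the back plate together (z of clip in the frame of edge between -0.03 and -0.016 m and y of clip in the frame of edge between -0.02 and 0.02 m and angle between the z axis of clip and the z axis of edge, either way round below 0.26 rad and contact force between clip and target above 1 N and contact force between clip and stand above 1 N and distance between target_top and edge below 0.01 m and angle between target's own z axis and vertical below 0.08 rad), for 0.2 s.
At the end, for the whole second after the job is handed in: Clip released, at rest: bites 16 mm or more over the top edge, within 20 mm of its middle and 15 deg of the plate's line, pressing plate and stand; plate on its ledge, top within 10 mm of edge; cover upright (4.5 deg), flat on the bench, over 60 mm from the store's centre (all of step 3 and height (world z) of cover below 0.004 m and angle between cover's own z axis and vertical below 0.08 rad and horizontal distance between cover and store above 0.06 m and linear speed of each of clip, cover, target below 0.02 m/s); the robot touches nothing.
It fails at once if the cover is let fall from more than about 25 mm (linear speed of cover above 0.7 m/s and contact force between the fingers and cover below 0.1 N).
It fails at once if the lens is moved more than 20 mm (distance of lens from where it was at the start of the episode above 0.02 m).
It fails at once if the screwdriver is moved more than 20 mm (distance of driver from where it was at the start of the episode above 0.02 m).
It fails at once if the steel post is moved more than 20 mm (distance of post from where it was at the start of the episode above 0.02 m).
It also fails if it takes over 56 s, if anything falls off the work surface, if the arm or the gripper's body presses on something with over 40 N, if the wrist force passes 120 N, or if a joint passes its speed limit or range.

## Working session

There is one attempt and no reset: what is moved stays moved. The work goes in short steps, Python scripts to look and compute and a tool call to move; the robot and the scene stay as the last step left them, time stands still between calls to the robot, and variables do not carry over. Pictures are saved under pics/ and viewed, at most 10 in all, crops included, and the job is handed in when it is done.

Besides the shell and the picture viewer there is one more tool, called after ">>>" as name(argument=value, ...), one argument or row to a line, values as JSON. jog_arm: Moves the arm, as the interface text tells. Its arguments: {"type":"object","properties":{"deltas":{"type":"array","items":{"type":"array"}},"squeeze":{"type":"number"}},"required":["deltas"]}

```bash
mkdir -p pics
python3 - <<'E'
from station import ctrl
import cv2,numpy as np
np.set_printoptions(precision=4,suppress=True)
for n in("scene","top"):
    im=ctrl.get_image(n); cv2.imwrite(f"pics/{n}0.png",cv2.cvtColor(im,cv2.COLOR_RGB2BGR))
    c=ctrl.get_calibration(n); print(n,c["K"],c["extrinsics"])
    np.savez(f"{n}.npz",K=c["K"],E=c["extrinsics"])
o=ctrl.get_obs(); print(o, ctrl.hold_point_z)
E
```

```text
scene [[569.0154   0.     332.3279]
 [  0.     569.0154 244.0608]
 [  0.       0.       1.    ]] [[-0.8504  0.5259 -0.015   0.5024]
 [ 0.3823  0.5982 -0.7042 -0.1261]
 [-0.3614 -0.6046 -0.7098  1.5342]
 [ 0.      0.      0.      1.    ]]
top [[582.6008   0.     311.526 ]
 [  0.     582.6008 250.9475]
 [  0.       0.       1.    ]] [[ 0.0109 -0.9999  0.0109 -0.0225]
 [-0.9944 -0.0119 -0.1046  0.6002]
 [ 0.1047 -0.0097 -0.9945  1.4308]
 [ 0.      0.      0.      1.    ]]
{'t': 0.1, 'q': array([ 1.194 ,  0.0533,  1.6142,  0.    ,  1.476 , -0.1191]), 'dq': array([ 0.0001, -0.001 , -0.0032,  0.0001,  0.0023, -0.0011]), 'effort': array([  0.0003, -39.4904, -37.1362,  -0.0001,   0.0039,  -0.    ]), 'tool_pos': array([0.1591, 0.6038, 0.2302]), 'tool_rot': array([-0.4036, -3.1151,  0.0028]), 'contact_force': array([-0.1615, -0.3276,  1.2057]), 'wrist_torque': array([ 0.0146, -0.0033, -0.0139]), 'grip_force': 0.0, 'opening': 0.08521646434244805} 0.0187
```

View pics/scene0.png

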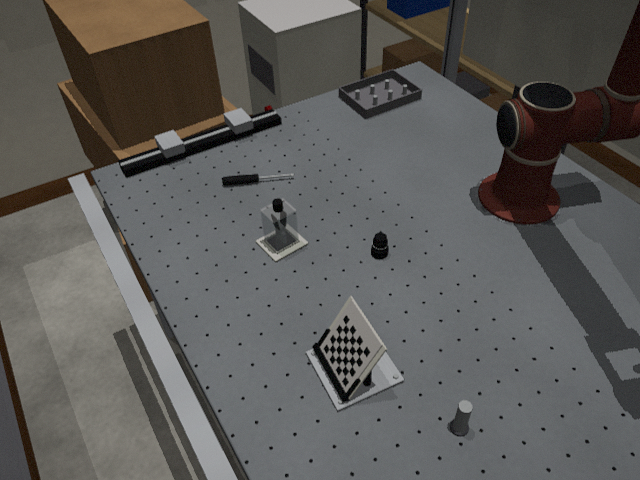

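View pics/top0.png

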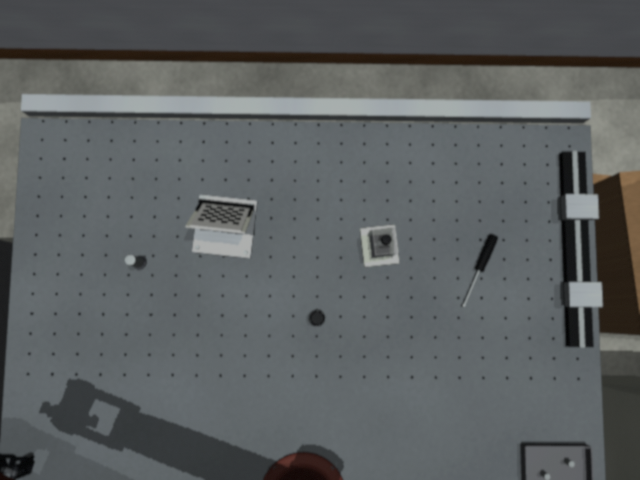

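Scene view: store base around (282,243), knob (278,204), lens (380,245), stand (352,360), post (462,418) and driver (258,179). Top view: store (380,245), stand (222,225). I'll enlarge both, with two crops of each.

Run:
```python
import cv2,numpy as np
s=cv2.imread("pics/scene0.png");t=cv2.imread("pics/top0.png")
def crop(im,x,y,w,h,f):
    c=cv2.resize(im[y:y+h,x:x+w],None,fx=f,fy=f,interpolation=cv2.INTER_CUBIC)
    for k in range(0,w,10):
        cv2.putText(c,str(x+k) if k%20==0 else "",(k*f,8),0,.3,(0,255,255),1); cv2.line(c,(k*f,8),(k*f,14),(0,255,255),1)
    for k in range(0,h,10):
        cv2.putText(c,str(y+k) if k%20==0 else "",(0,k*f+4),0,.3,(0,255,255),1); cv2.line(c,(20,k*f),(26,k*f),(0,255,255),1)
    return c
a=np.hstack([crop(s,245,190,80,75,5),crop(s,300,290,110,120,5)[:375,:400] if 0 else crop(t,350,215,80,75,5)])
cv2.imwrite("pics/c1.png",a)
b=np.hstack([crop(s,300,292,110,120,4)[:480,:440],crop(t,178,180,90,120,4)])
cv2.imwrite("pics/c2.png",b); print(a.shape,b.shape)
```

```text
(375, 800, 3) (480, 800, 3)
```

View pics/c1.png

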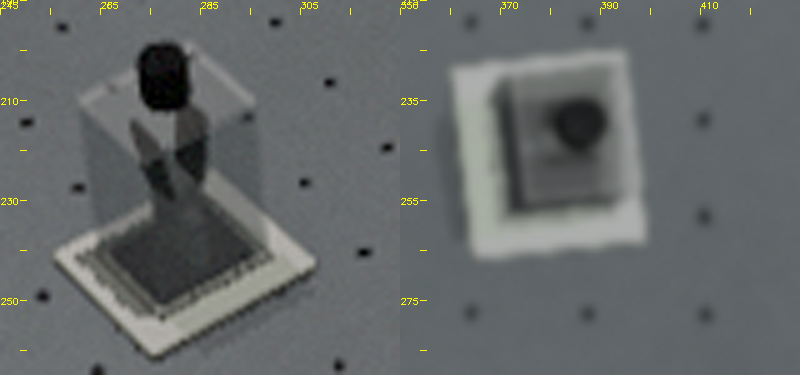

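View pics/c2.png

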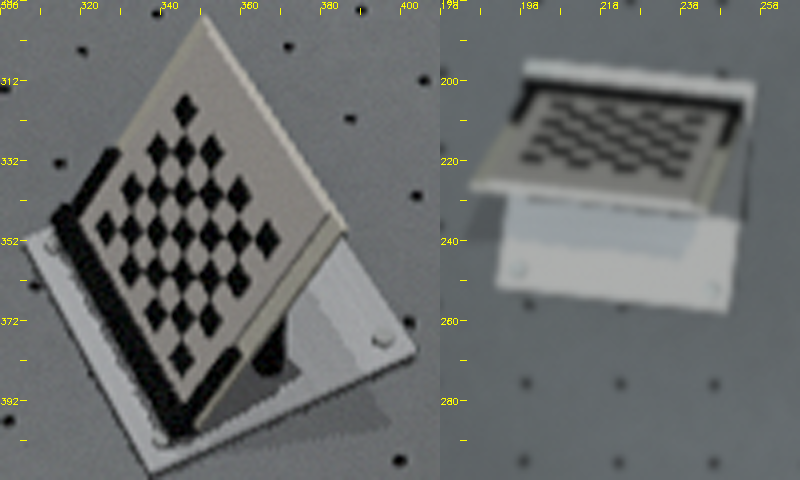

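```bash
cat > geo.py <<'E'
import numpy as np
from scipy.optimize import least_squares
from scipy.spatial.transform import Rotation as R
C={n:np.load(f"{n}.npz") for n in("scene","top")}
def proj(n,P):
    c=C[n]; p=np.atleast_2d(P)@c["E"][:3,:3].T+c["E"][:3,3]; p=p@c["K"].T; return p[:,:2]/p[:,2:]
def fit(obs,x0):
    """obs: list (cam, local xyz, pixel); pose x,y,yaw"""
    def f(v):
        r=R.from_euler("z",v[2])
        return np.concatenate([(proj(n,r.apply(p)+[v[0],v[1],0])[0]-u) for n,p,u in obs])
    s=least_squares(f,x0,loss="soft_l1"); return s.x,f(s.x).reshape(-1,2)
E
python3 - <<'E'
from geo import *
np.set_printoptions(precision=4,suppress=True)
for n in C: print(n,"cam",-C[n]["E"][:3,:3].T@C[n]["E"][:3,3])
st=[("top",(50,45,8),(360.4,228.4)),("top",(50,-45,8),(395,225)),("top",(-50,-45,8),(399.6,263.4)),("top",(-50,45,8),(365,266.8)),
("scene",(50,-45,8),(256,241)),("scene",(50,45,8),(276,261)),("scene",(-50,45,8),(308,242.4))]
m=lambda o:[(n,np.array(p)/1000,u) for n,p,u in o]
for k in("top","scene",None):
    v,r=fit([q for q in m(st) if k in(None,q[0])],[.6,-.1,0]); print("store",k,v,"\n",r.ravel().round(1))
cov=[("scene",(33,-28,114),(260.6,210)),("scene",(-33,28,114),(296,210.4)),("scene",(33,28,114),(277.6,221)),("scene",(-33,-28,114),(284,198.4)),("scene",(0,0,127),(277.6,205.4)),("top",(0,0,137),(386,239.4))]
v,r=fit(m(cov),v); print("cover",v,r.round(1).tolist())
for sx in(25,-25):
    bx=[sx+75,sx-75]
    s=[("top",(bx[0],75,10),(199.3,195)),("top",(bx[0],-75,10),(256.8,200.5)),("top",(bx[1],-75,10),(250,258)),("top",(bx[1],75,10),(192.3,252)),
    ("scene",(bx[0],-75,10),(306.8,351.3)),("scene",(bx[0],75,10),(338,410.3)),("scene",(bx[1],75,10),(403.8,379.5))]
    for k in("top","scene",None):
        v,r=fit([q for q in m(s) if k in(None,q[0])],[.6,.3,0]); print("stand",sx,k,v,"\n",r.ravel().round(1))
    Rz=R.from_euler("z",v[2])
    for y in(-.07,.07):
      for dx in (-.003,0,.003):print(y,dx,*[proj(n,Rz.apply([dx,y,.141-.6*abs(dx)])+[v[0],v[1],0])[0].round(1) for n in("scene","top")])
E
```

```text
scene cam [1.0299 0.7389 1.0076]
top cam [ 0.4473 -0.0014  1.4859]
store top [ 0.6182 -0.1908  0.1143] 
 [-0.1 -0.1  0.1 -0.2  0.2  0.  -0.3  0.2]
store scene [ 0.6219 -0.1875  0.1249] 
 [-0.7 -0.1 -0.1  0.1  1.  -0.1]
store None [ 0.6192 -0.1901  0.1141] 
 [-0.3 -0.5 -0.1 -0.6 -0.1 -0.4 -0.5 -0.2 -0.2 -1.4  0.1 -1.   1.3 -0.9]
cover [ 0.6203 -0.1875  0.1447] [[0.3, -0.3], [1.5, -1.0], [-2.8, 0.9], [-0.7, -0.7], [1.1, -0.0], [-0.3, -0.7]]
stand 25 top [ 0.6387  0.2091 -0.0903] 
 [-0.3 -0.5  0.3 -0.1  0.5  0.3 -0.5  0.3]
stand 25 scene [ 0.6417  0.2115 -0.1017] 
 [-0.9 -0.2 -0.2 -0.1  1.5  0.1]
stand 25 None [ 0.6403  0.2103 -0.0981] 
 [-0.4 -1.3  0.1 -0.5 -0.1 -0.1 -1.1 -0.6 -0.6 -0.7  0.3 -0.8  1.8 -0.8]
-0.07 -0.003 [351.7 295.3] [245.  232.5]
-0.07 0 [350.4 295.3] [245.  231.1]
-0.07 0.003 [349.  296.4] [245.3 230. ]
0.07 -0.003 [387.3 348.6] [185.2 225.9]
0.07 0 [385.9 348.6] [185.2 224.5]
0.07 0.003 [384.5 349.8] [185.6 223.4]
stand -25 top [ 0.6885  0.2046 -0.0903] 
 [-0.3 -0.5  0.3 -0.1  0.5  0.3 -0.5  0.3]
stand -25 scene [ 0.6915  0.2064 -0.1017] 
 [-0.9 -0.2 -0.2 -0.1  1.5  0.1]
stand -25 None [ 0.69    0.2054 -0.0981] 
 [-0.4 -1.3  0.1 -0.5 -0.1 -0.1 -1.1 -0.6 -0.6 -0.7  0.3 -0.8  1.8 -0.8]
-0.07 -0.003 [328.9 304.3] [247.5 211.4]
-0.07 0 [327.5 304.3] [247.6 210. ]
-0.07 0.003 [326.1 305.4] [247.8 208.9]
0.07 -0.003 [363.1 359.1] [188.  204.9]
0.07 0 [361.6 359.2] [188.  203.5]
0.07 0.003 [360.1 360.4] [188.4 202.4]
```

>>> jog_arm(
  deltas=[
    [-1, [0.575, -0.99, 0.03], [0, 0, -0.38]],
    [-1, [0.575, -0.99, 0.03], [0, 0, -0.38]],
    [-1, [0.575, -0.99, 0.03], [0, 0, -0.38]],
    [-1, [0.575, -0.99, 0.03], [0, 0, -0.38]],
    [-1, [0.575, -0.99, 0.03], [0, 0, -0.38]],
    [-1, [0.575, -0.99, 0.03], [0, 0, -0.38]],
    [-1, [0.575, -0.99, 0.03], [0, 0, -0.38]],
    [-1, [0.575, -0.99, 0.03], [0, 0, -0.38]],
    [-1, [0.575, -0.99, 0.03], [0, 0, -0.38]],
    [-1, [0.575, -0.99, 0.03], [0, 0, -0.38]],
    [-1, [0.575, -0.99, 0.03], [0, 0, -0.38]],
    [-1, [0.575, -0.99, 0.03], [0, 0, -0.38]],
  ],
)

```text
t: 1.1
tool_pos: [0.392, 0.2028, 0.2432]
tool_rot: [2.094, 2.338, -0.002]
contact_force: [-0.5, -0.1, -0.3]
opening: 0.0853
grip_force: 0.0
```

```bash
cat > go.py <<'E'
import sys; from geo import *
from station import ctrl
def delta(pos,yaw,lean=0.0,heading=0.0):
    """shift & turn (units of the move) from measured pose to: TCP at pos, tool y at angle yaw (at lean 0), tipped by lean rad"""
    o=ctrl.get_obs(); Z=R.from_euler("z",yaw)
    # columns: tool x, y, z ; z tool=(sin l,0,-cos l), y tool=(cos l,0,sin l) in the yawed frame
    s,c=np.sin(lean),np.cos(lean); z=np.array([s,0,-c]); y=np.array([c,0,s]); x=np.cross(y,z)
    T=Z*R.from_matrix(np.stack([x,y,z],1))
    cur=R.from_rotvec(o["tool_rot"])
    d=(T*cur.inv()).as_rotvec()/np.pi
    print("t",round(o["t"],2),"pos",o["tool_pos"].round(4),"open",round(o["opening"],4),"grip",round(o["grip_force"],1),"F",o["contact_force"].round(1),"q",o["q"].round(2))
    print("shift",((np.array(pos)-o["tool_pos"])/.4).round(4),"turn",d.round(4))
E
python3 -c "
from go import *
delta([.620,-.188,.20],.117)"
```

```text
t 1.1 pos [0.392  0.2028 0.2432] open 0.0853 grip 0.0 F [-0.5 -0.1 -0.3] q [ 0.31 -0.42  2.   -0.    1.56  0.2 ]
shift [ 0.5699 -0.9771 -0.1081] turn [0.0008 0.0005 0.0022]
```

>>> jog_arm(
  deltas=[
    [-1, [0.575, -0.985, -0.1], [0, 0, 0]],
    [-1, [0.575, -0.985, -0.1], [0, 0, 0]],
    [-1, [0.575, -0.985, -0.1], [0, 0, 0]],
    [-1, [0.575, -0.985, -0.1], [0, 0, 0]],
    [-1, [0.575, -0.985, -0.1], [0, 0, 0]],
    [-1, [0.575, -0.985, -0.1], [0, 0, 0]],
    [-1, [0.575, -0.985, -0.1], [0, 0, 0]],
    [-1, [0.575, -0.985, -0.1], [0, 0, 0]],
    [-1, [0.575, -0.985, -0.1], [0, 0, 0]],
    [-1, [0.575, -0.985, -0.1], [0, 0, 0]],
    [-1, [0.575, -0.985, -0.1], [0, 0, 0]],
    [-1, [0.575, -0.985, -0.1], [0, 0, 0]],
  ],
)

```text
t: 2.1
tool_pos: [0.6206, -0.1908, 0.2]
tool_rot: [-2.09, -2.344, 0.004]
contact_force: [-1.4, 0.6, -0.8]
opening: 0.0854
grip_force: 0.0
```

```bash
python3 -c "
from go import *
import cv2
delta([.620,-.188,.118],.117)
a=[]
for n,(x,y) in dict(scene=(225,150),top=(325,190)).items():
    im=ctrl.get_image(n)[y:y+110,x:x+110]; a.append(cv2.resize(im,None,fx=3.6,fy=3.6,interpolation=2))
cv2.imwrite('pics/a1.png',cv2.cvtColor(np.hstack(a),4))
delta([.620,-.188,.118],.117)
"
```

```text
t 2.1 pos [ 0.6206 -0.1908  0.2   ] open 0.0854 grip 0.0 F [-1.4  0.6 -0.8] q [-0.41  0.13  1.58 -0.    1.43 -0.53]
shift [-0.0016  0.007  -0.205 ] turn [ 0.0002 -0.0009  0.0008]
t 2.2 pos [ 0.6192 -0.1862  0.2014] open 0.0852 grip 0.0 F [ 0.2 -0.   0.9] q [-0.41  0.12  1.59  0.    1.43 -0.52]
shift [ 0.002  -0.0044 -0.2085] turn [-0.0005 -0.0009 -0.0002]
```

View pics/a1.png

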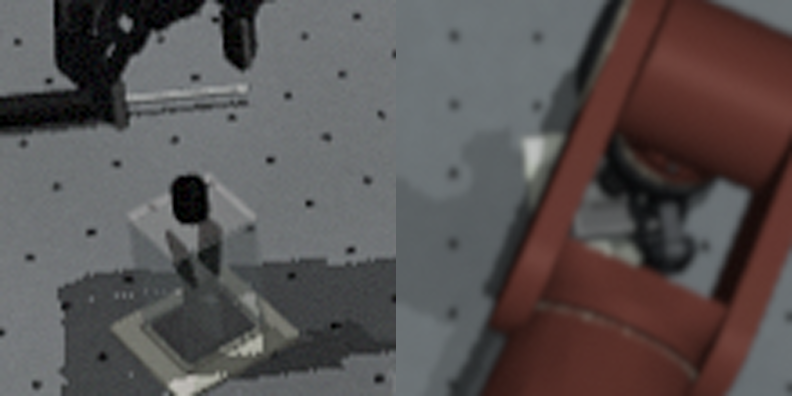

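The fingers straddle the knob in the scene crop, centred at about (190,200). I'll go down and grip it.

>>> jog_arm(
  deltas=[
    [-1, [0.002, -0.004, -0.1], [0, 0, 0]],
    [-1, [0.002, -0.004, -0.17], [0, 0, 0]],
    [-1, [0.002, -0.004, -0.208], [0, 0, 0]],
    [-1, [0.002, -0.004, -0.208], [0, 0, 0]],
    [0.3, [0.002, -0.004, -0.208], [0, 0, 0]],
    [0.6, [0.002, -0.004, -0.208], [0, 0, 0]],
    [0.9, [0.002, -0.004, -0.208], [0, 0, 0]],
    [0.9, [0.002, -0.004, -0.208], [0, 0, 0]],
    [0.9, [0.002, -0.004, -0.208], [0, 0, 0]],
    [0.9, [0.002, -0.004, -0.208], [0, 0, 0]],
    [0.9, [0.002, -0.004, -0.208], [0, 0, 0]],
    [0.9, [0.002, -0.004, -0.208], [0, 0, 0]],
  ],
  squeeze=30,
)

```text
t: 3.2
tool_pos: [0.6211, -0.1876, 0.1219]
tool_rot: [2.084, 2.348, 0.002]
contact_force: [-0.8, 0.9, 5.9]
opening: 0.0227
grip_force: 29.6
```

>>> jog_arm(
  deltas=[
    [0.9, [0, 0, 0.01], [0, 0, 0]],
    [0.9, [0, 0, 0.03], [0, 0, 0]],
    [0.9, [0, 0, 0.06], [0, 0, 0]],
    [0.9, [0, 0, 0.09], [0, 0, 0]],
    [0.9, [0, 0, 0.12], [0, 0, 0]],
    [0.9, [0, 0, 0.15], [0, 0, 0]],
    [0.9, [0, 0, 0.18], [0, 0, 0]],
    [0.9, [0, 0, 0.21], [0, 0, 0]],
    [0.9, [0, 0, 0.24], [0, 0, 0]],
    [0.9, [0, 0, 0.27], [0, 0, 0]],
    [0.9, [0, 0, 0.3], [0, 0, 0]],
    [0.9, [0, 0, 0.3], [0, 0, 0]],
  ],
)

```text
t: 4.2
tool_pos: [0.6215, -0.1878, 0.2442]
tool_rot: [2.082, 2.346, 0.003]
contact_force: [0.4, -0.7, -0.4]
opening: 0.0227
grip_force: 29.6
```

```bash
python3 -c "
from go import *
import cv2
a=[]
for n,(x,y) in dict(scene=(225,110),top=(325,190)).items():
    im=ctrl.get_image(n)[y:y+150,x:x+110]; a.append(cv2.resize(im,None,fx=3.6,fy=3.6,interpolation=2))
cv2.imwrite('pics/a2.png',cv2.cvtColor(np.hstack(a),4))
delta([.606,-.070,.24],.117)
"
```

```text
t 4.3 pos [ 0.6204 -0.1874  0.2409] open 0.0228 grip 29.6 F [-0.1  0.3 -2. ] q [-0.41  0.1   1.55 -0.    1.49 -0.53]
shift [-0.036   0.2936 -0.0023] turn [ 0.0002  0.0004 -0.0007]
```

View pics/a2.png

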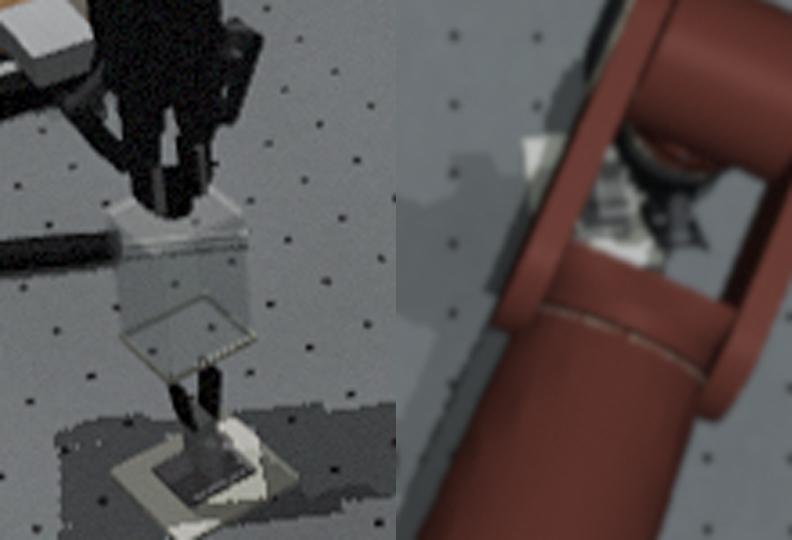

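>>> jog_arm(
  deltas=[
    [0.9, [-0.006, 0.05, 0], [0, 0, 0]],
    [0.9, [-0.012, 0.11, 0], [0, 0, 0]],
    [0.9, [-0.02, 0.17, 0], [0, 0, 0]],
    [0.9, [-0.028, 0.23, 0], [0, 0, 0]],
    [0.9, [-0.034, 0.28, -0.02], [0, 0, 0]],
    [0.9, [-0.036, 0.294, -0.07], [0, 0, 0]],
    [0.9, [-0.036, 0.294, -0.12], [0, 0, 0]],
    [0.9, [-0.036, 0.294, -0.17], [0, 0, 0]],
    [0.9, [-0.036, 0.294, -0.22], [0, 0, 0]],
    [0.9, [-0.036, 0.294, -0.26], [0, 0, 0]],
    [0.9, [-0.036, 0.294, -0.285], [0, 0, 0]],
    [0.9, [-0.036, 0.294, -0.285], [0, 0, 0]],
  ],
)

```text
t: 5.3
tool_pos: [0.6032, -0.0691, 0.1218]
tool_rot: [-2.081, -2.345, 0.005]
contact_force: [-0.7, 0.0, -2.0]
opening: 0.0221
grip_force: 29.6
```

```bash
python3 -c "
from go import *
import cv2
im=ctrl.get_image('scene')[170:290,240:400]; cv2.imwrite('pics/a3.png',cv2.cvtColor(cv2.resize(im,None,fx=5,fy=5,interpolation=2),4))
delta([.606,-.070,.114],.117)
for z in(0,.005,.01,.015,.02):
  print(z,((proj('scene',[R.from_euler('z',.117).apply([a,b,0])+[.606,-.07,z] for a,b in((.033,-.028),(.033,.028),(-.033,.028))])-[240,170])*5).round(0).tolist())
"
```

```text
t 5.35 pos [ 0.6044 -0.0694  0.124 ] open 0.0225 grip 29.6 F [-0.   0.  -0.9] q [-0.24  0.1   1.74 -0.    1.3  -0.36]
shift [ 0.004  -0.0016 -0.025 ] turn [-0.0003 -0.0013 -0.0007]
0 [[267.0, 502.0], [337.0, 571.0], [448.0, 505.0]]
0.005 [[266.0, 495.0], [336.0, 564.0], [448.0, 498.0]]
0.01 [[266.0, 488.0], [336.0, 557.0], [448.0, 491.0]]
0.015 [[265.0, 481.0], [335.0, 550.0], [447.0, 484.0]]
0.02 [[264.0, 474.0], [335.0, 543.0], [447.0, 477.0]]
```

View pics/a3.png

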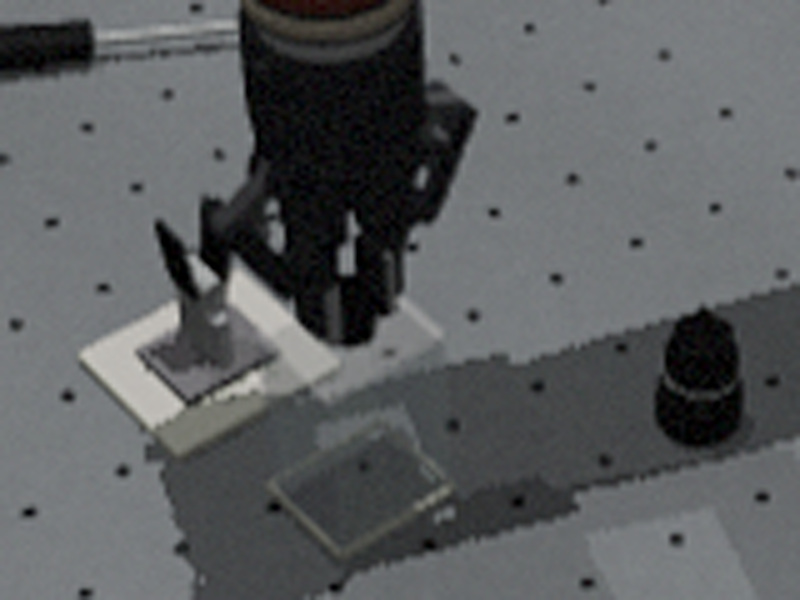

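The cover hangs upright with its rim corners at (268,487), (342,558) and (455,488). That puts the rim about 10 mm above the bench, clear of the store. I'll lower it gently.

>>> jog_arm(
  deltas=[
    [0.9, [0, 0, -0.006], [0, 0, 0]],
    [0.9, [0, 0, -0.011], [0, 0, 0]],
    [0.9, [0, 0, -0.015], [0, 0, 0]],
    [0.9, [0, 0, -0.019], [0, 0, 0]],
    [0.9, [0, 0, -0.022], [0, 0, 0]],
    [0.9, [0, 0, -0.025], [0, 0, 0]],
    [0.9, [0, 0, -0.025], [0, 0, 0]],
    [0.9, [0, 0, -0.025], [0, 0, 0]],
  ],
)

```text
t: 6.02
tool_pos: [0.6057, -0.0696, 0.116]
tool_rot: [-2.085, -2.35, 0.0]
contact_force: [-0.8, 0.2, -1.1]
opening: 0.0226
grip_force: 29.6
```

>>> jog_arm(
  deltas=[
    [0.9, [0, 0, -0.004], [0, 0, 0]],
    [0.9, [0, 0, -0.008], [0, 0, 0]],
    [0.9, [0, 0, -0.008], [0, 0, 0]],
    [0.9, [0, 0, -0.008], [0, 0, 0]],
  ],
)

```text
t: 6.35
tool_pos: [0.6062, -0.0697, 0.114]
tool_rot: [2.084, 2.349, 0.001]
contact_force: [-1.3, 0.7, 4.9]
opening: 0.023
grip_force: 30.1
```

>>> jog_arm(
  deltas=[
    [0.5, [0, 0, 0], [0, 0, 0]],
    [0.2, [0, 0, 0], [0, 0, 0]],
    [-0.2, [0, 0, 0], [0, 0, 0]],
    [-0.6, [0, 0, 0], [0, 0, 0]],
    [-0.6, [0, 0, 0], [0, 0, 0]],
    [-0.6, [0, 0, 0.04], [0, 0, 0]],
    [-0.6, [0, 0, 0.1], [0, 0, 0]],
    [-0.6, [0, 0, 0.16], [0, 0, 0]],
    [-0.6, [0, 0, 0.22], [0, 0, 0]],
    [-0.6, [0, 0, 0.22], [0, 0, 0]],
  ],
)

```text
t: 7.18
tool_pos: [0.6087, -0.0704, 0.2072]
tool_rot: [2.079, 2.343, 0.007]
contact_force: [1.2, 0.0, 0.7]
opening: 0.0684
grip_force: 0.0
```

```bash
python3 -c "
from go import *
import cv2
im=ctrl.get_image('scene')[170:290,240:400]; cv2.imwrite('pics/a4.png',cv2.cvtColor(cv2.resize(im,None,fx=5,fy=5,interpolation=2),4))
delta([.620,-.189,.20],.117)
Z=R.from_euler('z',.117)
P=lambda z,w:((proj('scene',[Z.apply([s,0,0])+[.620,-.189,z] for s in(-w,0,w)])-[240,170])*5).round(0).tolist()
print('tails',P(.102,.0165),'pivot',P(.062,.008),'bar',P(.046,.0035))
"
```

```text
t 7.23 pos [ 0.6077 -0.0701  0.2046] open 0.0684 grip 0.0 F [-0.1  0.7  0. ] q [-0.24  0.03  1.68 -0.    1.42 -0.36]
shift [ 0.0308 -0.2972 -0.0114] turn [ 0.0005  0.0021 -0.0007]
tails [[225.0, 200.0], [197.0, 215.0], [168.0, 229.0]] pivot [[217.0, 269.0], [204.0, 276.0], [190.0, 283.0]] bar [[212.0, 297.0], [206.0, 300.0], [200.0, 303.0]]
```

View pics/a4.png

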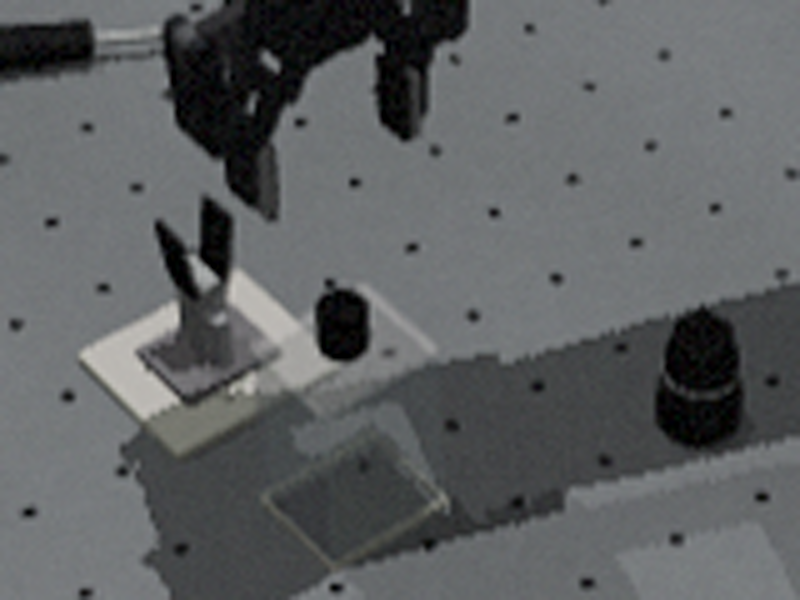

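The cover stands flat, with rim corners at (263,498), (337,568) and (448,503) matching the z=0 prediction. The clip tails, at about (167,230) and (219,203), match the predicted pose to about 1 mm. Next I'll go over the clip and descend.

>>> jog_arm(
  deltas=[
    [-0.6, [0.01, -0.1, 0], [0, 0, 0]],
    [-0.6, [0.02, -0.2, 0], [0, 0, 0]],
    [-0.6, [0.032, -0.29, 0], [0, 0, 0]],
    [-0.6, [0.032, -0.298, -0.02], [0, -0.001, 0]],
    [-0.6, [0.032, -0.298, -0.08], [0, -0.001, 0]],
    [-0.6, [0.032, -0.298, -0.14], [0, -0.001, 0]],
    [-0.6, [0.032, -0.298, -0.2], [0, -0.001, 0]],
    [-0.6, [0.032, -0.298, -0.25], [0, -0.001, 0]],
    [-0.6, [0.032, -0.298, -0.3], [0, -0.001, 0]],
    [-0.6, [0.032, -0.298, -0.33], [0, -0.001, 0]],
    [-0.6, [0.032, -0.298, -0.334], [0, -0.001, 0]],
    [-0.6, [0.032, -0.298, -0.334], [0, -0.001, 0]],
  ],
)

```text
t: 8.23
tool_pos: [0.6175, -0.1882, 0.0656]
tool_rot: [-2.085, -2.35, -0.002]
contact_force: [0.6, -0.4, -0.1]
opening: 0.0684
grip_force: 0.0
```

```bash
python3 -c "
from go import *
delta([.6205,-.189,.071],.117)"
```

```text
t 8.23 pos [ 0.6175 -0.1882  0.0656] open 0.0684 grip 0.0 F [ 0.6 -0.4 -0.1] q [-0.41  0.25  1.68  0.    1.21 -0.53]
shift [ 0.0075 -0.0019  0.0135] turn [-0.0004  0.0001 -0.0007]
```

>>> jog_arm(
  deltas=[
    [-0.4, [0.003, -0.001, 0], [0, 0, 0]],
    [-0.2, [0.003, -0.001, 0], [0, 0, 0]],
    [0.1, [0.003, -0.001, 0], [0, 0, 0]],
    [0.3, [0.003, -0.001, 0], [0, 0, 0]],
    [0.5, [0.003, -0.001, 0], [0, 0, 0]],
    [0.7, [0.003, -0.001, 0], [0, 0, 0]],
    [0.9, [0.003, -0.001, 0], [0, 0, 0]],
    [0.9, [0.003, -0.001, 0], [0, 0, 0]],
    [0.9, [0.003, -0.001, 0], [0, 0, 0]],
    [0.9, [0.003, -0.001, 0], [0, 0, 0]],
  ],
  squeeze=40,
)

```text
t: 9.07
tool_pos: [0.6218, -0.1901, 0.0709]
tool_rot: [2.08, 2.344, 0.006]
contact_force: [-0.4, 0.5, 7.2]
opening: 0.0208
grip_force: 41.0
```

```bash
python3 -c "
from go import *
delta([.6205,-.189,.071],.117)"
```

```text
t 9.07 pos [ 0.6218 -0.1901  0.0709] open 0.0208 grip 41.0 F [-0.4  0.5  7.2] q [-0.41  0.25  1.68  0.    1.21 -0.53]
shift [-0.0032  0.0027  0.0004] turn [ 0.0007  0.0025 -0.0007]
```

>>> jog_arm(
  deltas=[
    [0.9, [0, 0, 0.01], [0, 0, 0]],
    [0.9, [0, 0, 0.03], [0, 0, 0]],
    [0.9, [0, 0, 0.06], [0, 0, 0]],
    [0.9, [0, 0, 0.1], [0, 0, 0]],
    [0.9, [0, 0, 0.15], [0, 0, 0]],
    [0.9, [0, 0, 0.21], [0, 0, 0]],
    [0.9, [0, 0, 0.28], [0, 0, 0]],
    [0.9, [0, 0, 0.35], [0, 0, 0]],
    [0.9, [0, 0, 0.42], [0, 0, 0]],
    [0.9, [0, 0, 0.46], [0, 0, 0]],
    [0.9, [0, 0, 0.46], [0, 0, 0]],
  ],
)

```text
t: 9.98
tool_pos: [0.6219, -0.1902, 0.2584]
tool_rot: [2.077, 2.341, 0.008]
contact_force: [0.3, 0.3, -0.2]
opening: 0.0206
grip_force: 40.0
```

```bash
python3 -c "
from go import *
import cv2
im=ctrl.get_image('scene')[100:250,200:400]; cv2.imwrite('pics/a5.png',cv2.cvtColor(cv2.resize(im,None,fx=4,fy=4,interpolation=2),4))
o=ctrl.get_obs(); T=R.from_rotvec(o['tool_rot']); p=o['tool_pos']
for h in(.047,.085,.025,.009): print(h,((proj('scene',[p+T.apply([0,s,h]) for s in(-.0085,0,.0085)])-[200,100])*4).round(0).tolist())
np.set_printoptions(precision=4,suppress=True)
l=np.radians(32); s,c=np.sin(l),np.cos(l)
e=np.array([.640,.210,.141]); u=R.from_euler('z',-.095).apply([-s,0,c])
for k in (.125,.085,.025): print('TCP at',e+k*u)
delta(e+.125*u,-.095,l)
"
```

```text
0.047 [[312.0, 305.0], [299.0, 311.0], [287.0, 317.0]]
0.085 [[317.0, 357.0], [305.0, 363.0], [292.0, 369.0]]
0.025 [[309.0, 274.0], [296.0, 280.0], [284.0, 286.0]]
0.009 [[307.0, 251.0], [294.0, 257.0], [281.0, 262.0]]
TCP at [0.5741 0.2163 0.247 ]
TCP at [0.5952 0.2143 0.2131]
TCP at [0.6268 0.2113 0.1622]
t 10.03 pos [ 0.6209 -0.1898  0.2551] open 0.0209 grip 40.0 F [ 0.1  0.3 -1.2] q [-0.41  0.09  1.53  0.    1.51 -0.53]
shift [-0.1171  1.0151 -0.0201] turn [ 0.0032 -0.1754 -0.0661]
```

View pics/a5.png

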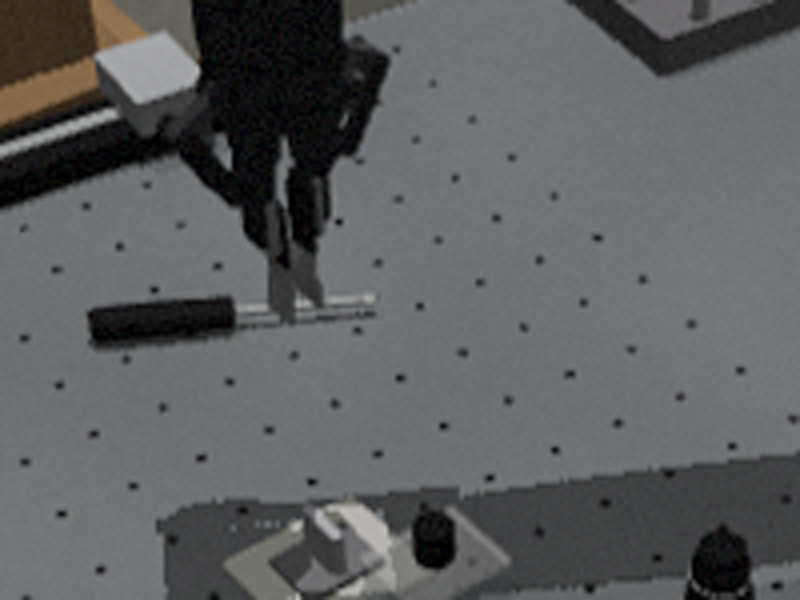

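The clip is held squarely off the bar, with jaw tips at about (283,321) and (317,305). Their midpoint is within 1 mm of the prediction. I'll carry it to the stand and tip it to the lean.

>>> jog_arm(
  deltas=[
    [0.9, [-0.01, 0.06, 0.01], [0, 0, 0]],
    [0.9, [-0.02, 0.14, 0.02], [0, -0.02, -0.007]],
    [0.9, [-0.03, 0.23, 0.02], [0, -0.045, -0.017]],
    [0.9, [-0.045, 0.32, 0.02], [0.001, -0.07, -0.027]],
    [0.9, [-0.06, 0.41, 0.02], [0.001, -0.1, -0.037]],
    [0.9, [-0.075, 0.5, 0.02], [0.002, -0.13, -0.047]],
    [0.9, [-0.09, 0.59, 0.02], [0.003, -0.155, -0.057]],
    [0.9, [-0.1, 0.68, 0.02], [0.003, -0.175, -0.066]],
    [0.9, [-0.11, 0.77, 0.02], [0.003, -0.175, -0.066]],
    [0.9, [-0.117, 0.86, 0.02], [0.003, -0.175, -0.066]],
    [0.9, [-0.117, 0.95, 0.02], [0.003, -0.175, -0.066]],
    [0.9, [-0.117, 0.99, 0.02], [0.003, -0.175, -0.066]],
  ],
)

```text
t: 11.03
tool_pos: [0.5709, 0.2101, 0.2565]
tool_rot: [1.987, 1.816, 0.512]
contact_force: [-0.7, -0.5, -0.7]
opening: 0.0204
grip_force: 40.0
```

```bash
cat > k.py <<'E'
from go import *
l=np.radians(32); s,c=np.sin(l),np.cos(l)
e=np.array([.640,.210,.141]); u=R.from_euler('z',-.095).apply([-s,0,c])
def K(k): delta(e+k*u,-.095,l)
def rel():
    o=ctrl.get_obs(); Z=R.from_euler('z',-.095)*R.from_euler('y',-l); T=R.from_rotvec(o['tool_rot'])
    print('clip in edge frame, mm',(Z.inv().apply(o['tool_pos']+T.apply([0,0,.047])-e)*1e3).round(1))
E
python3 -c "
from k import *
K(.09); rel()"
```

```text
t 11.03 pos [0.5709 0.2101 0.2565] open 0.0204 grip 40.0 F [-0.7 -0.5 -0.7] q [ 0.33 -0.29  1.96 -0.25  0.98  0.5 ]
shift [ 0.0539  0.011  -0.0978] turn [-0.0008 -0.0032 -0.0017]
clip in edge frame, mm [ 2.4 -6.2 87.3]
```

>>> jog_arm(
  deltas=[
    [0.9, [0.02, 0.007, -0.04], [0, 0, 0]],
    [0.9, [0.05, 0.007, -0.09], [0, 0, 0]],
    [0.9, [0.075, 0.007, -0.13], [0, 0, 0]],
    [0.9, [0.0935, 0.007, -0.16], [0, 0, 0]],
    [0.9, [0.0935, 0.007, -0.16], [0, 0, 0]],
    [0.9, [0.0935, 0.007, -0.16], [0, 0, 0]],
    [0.9, [0.0935, 0.007, -0.16], [0, 0, 0]],
  ],
)

```text
t: 11.62
tool_pos: [0.6098, 0.2094, 0.1949]
tool_rot: [1.988, 1.81, 0.514]
contact_force: [0.5, -0.5, -0.2]
opening: 0.0208
grip_force: 40.0
```

```bash
python3 -c "
from k import *
import cv2
rel()
im=ctrl.get_image('scene')[250:400,290:420]; t=ctrl.get_image('top')[180:255,170:270]
a=cv2.resize(im,None,fx=4,fy=4,interpolation=2); b=cv2.resize(t,None,fx=2.8,fy=2.8,interpolation=2)
out=np.zeros((600,800,3),np.uint8); out[:600,:520]=a; out[:210,520:800]=b
cv2.imwrite('pics/a6.png',cv2.cvtColor(out,4))
K(.06); rel()
o=ctrl.get_obs(); T=R.from_rotvec(o['tool_rot']); p=o['tool_pos']
print('tips',((proj('scene',[p+T.apply([x,s,.047]) for s in(-.0085,.0085) for x in(-.011,.011)])-[290,250])*4).round(0).tolist())
Z=R.from_euler('z',-.095)*R.from_euler('y',-l)
print('edge',((proj('scene',[e+Z.apply([x,y,0]) for x in(-.0035,0,.0035) for y in(-.07,-.06,0,.06,.07)])-[290,250])*4).round(0).tolist())
"
```

```text
clip in edge frame, mm [ 2.8 -3.3 14.6]
t 11.72 pos [0.6104 0.2097 0.1965] open 0.0208 grip 40.0 F [ 0.1 -0.1 -1.1] q [ 0.3  -0.15  1.94 -0.27  0.85  0.52]
shift [-0.0052  0.0083 -0.0114] turn [-0.001  -0.0016 -0.0007]
clip in edge frame, mm [ 4.2 -3.  15.6]
tips [[318.0, 238.0], [341.0, 271.0], [292.0, 238.0], [315.0, 271.0]]
edge [[247.0, 181.0], [256.0, 195.0], [315.0, 283.0], [379.0, 377.0], [390.0, 393.0], [241.0, 181.0], [251.0, 195.0], [310.0, 283.0], [373.0, 377.0], [384.0, 394.0], [236.0, 180.0], [245.0, 195.0], [304.0, 283.0], [368.0, 377.0], [379.0, 394.0]]
```

View pics/a6.png

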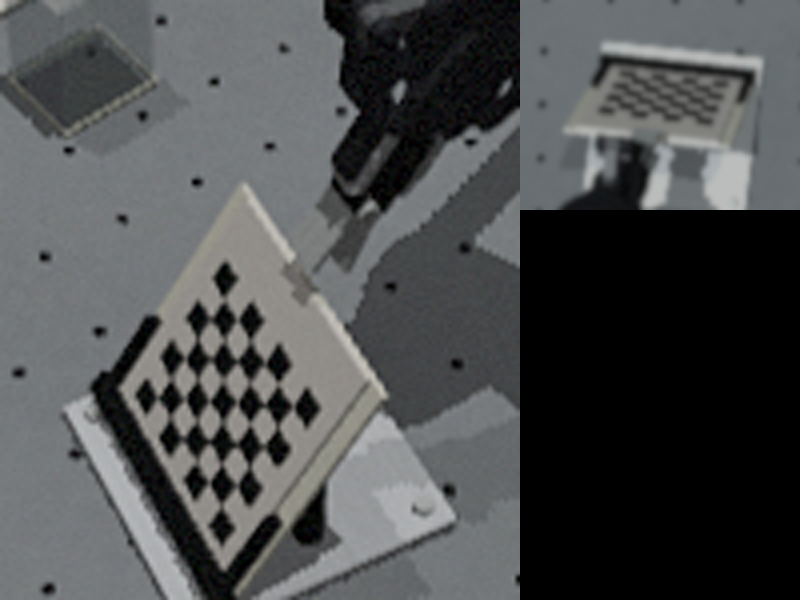

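The last picture shows the clip above the middle of the edge. The edge itself runs from (243,185) to (388,395) in the crop, as predicted. The warm-toned patch at (298,282) looks like the clip's shadow on the plate, so I'll check its colour numerically and correct the 4 mm x offset.

```bash
python3 -c "
import cv2,numpy as np
im=cv2.imread('pics/a6.png')[:,:520]; im=cv2.resize(im,(130,150),interpolation=cv2.INTER_AREA).astype(int)
print('plate',im[75,50],im[68,62]); 
for y in range(52,78,2): print(y,[(im[y,x].sum()//3,im[y,x,2]-im[y,x,0]) for x in range(68,92,2)])
"
python3 -c "
from k import *
K(.055); rel()"
```

```text
plate [119 122 125] [136 141 144]
52 [(np.int64(123), np.int64(-6)), (np.int64(124), np.int64(-6)), (np.int64(122), np.int64(-6)), (np.int64(121), np.int64(-8)), (np.int64(123), np.int64(-6)), (np.int64(120), np.int64(-2)), (np.int64(80), np.int64(-2)), (np.int64(77), np.int64(-1)), (np.int64(76), np.int64(0)), (np.int64(76), np.int64(-1)), (np.int64(14), np.int64(2)), (np.int64(102), np.int64(-3))]
54 [(np.int64(120), np.int64(-5)), (np.int64(121), np.int64(-5)), (np.int64(119), np.int64(-6)), (np.int64(121), np.int64(-6)), (np.int64(121), np.int64(-1)), (np.int64(123), np.int64(-1)), (np.int64(123), np.int64(-2)), (np.int64(85), np.int64(1)), (np.int64(77), np.int64(-2)), (np.int64(88), np.int64(1)), (np.int64(62), np.int64(-1)), (np.int64(78), np.int64(1))]
56 [(np.int64(163), np.int64(6)), (np.int64(118), np.int64(-6)), (np.int64(121), np.int64(-6)), (np.int64(125), np.int64(-3)), (np.int64(122), np.int64(-3)), (np.int64(124), np.int64(-1)), (np.int64(127), np.int64(-2)), (np.int64(87), np.int64(-4)), (np.int64(109), np.int64(-1)), (np.int64(69), np.int64(0)), (np.int64(62), np.i
[... 3242 characters left out ...]
19), np.int64(-3)), (np.int64(120), np.int64(-5)), (np.int64(122), np.int64(-6)), (np.int64(101), np.int64(-5))]
76 [(np.int64(143), np.int64(8)), (np.int64(142), np.int64(8)), (np.int64(140), np.int64(8)), (np.int64(138), np.int64(8)), (np.int64(125), np.int64(6)), (np.int64(143), np.int64(8)), (np.int64(174), np.int64(10)), (np.int64(133), np.int64(-1)), (np.int64(118), np.int64(-6)), (np.int64(121), np.int64(-4)), (np.int64(116), np.int64(-4)), (np.int64(66), np.int64(-2))]
t 11.72 pos [0.6104 0.2097 0.1965] open 0.0208 grip 40.0 F [ 0.1 -0.1 -1.1] q [ 0.3  -0.15  1.94 -0.27  0.85  0.52]
shift [ 0.0014  0.0077 -0.022 ] turn [-0.001  -0.0016 -0.0007]
clip in edge frame, mm [ 4.2 -3.  15.6]
```

The patch is warm-toned like the plate, so it is a shadow. The jaw pixels are neutral and end where predicted. I'll align at 8 mm above the edge.

>>> jog_arm(
  deltas=[
    [0.9, [0.0014, 0.0077, -0.022], [-0.001, -0.0016, -0.0007]],
    [0.9, [0.0014, 0.0077, -0.022], [-0.001, -0.0016, -0.0007]],
    [0.9, [0.0014, 0.0077, -0.022], [-0.001, -0.0016, -0.0007]],
    [0.9, [0.0014, 0.0077, -0.022], [-0.001, -0.0016, -0.0007]],
    [0.9, [0.0014, 0.0077, -0.022], [-0.001, -0.0016, -0.0007]],
  ],
)

```text
t: 12.13
tool_pos: [0.6109, 0.2127, 0.1867]
tool_rot: [1.984, 1.804, 0.516]
contact_force: [-0.9, -0.7, -0.8]
opening: 0.0205
grip_force: 40.0
```

```bash
python3 -c "
from k import *
K(.024); rel()"
```

```text
t 12.13 pos [0.6109 0.2127 0.1867] open 0.0205 grip 40.0 F [-0.9 -0.7 -0.8] q [ 0.31 -0.14  1.95 -0.29  0.83  0.54]
shift [ 0.041  -0.0037 -0.0634] turn [ 0.0002 -0.0003  0.0001]
clip in edge frame, mm [-0.6 -0.1  7.3]
```

>>> jog_arm(
  deltas=[
    [0.9, [0.006, -0.0006, -0.009], [0, 0, 0]],
    [0.9, [0.011, -0.001, -0.017], [0, 0, 0]],
    [0.9, [0.016, -0.0015, -0.025], [0, 0, 0]],
    [0.9, [0.021, -0.002, -0.033], [0, 0, 0]],
    [0.9, [0.021, -0.002, -0.033], [0, 0, 0]],
  ],
)

```text
t: 12.55
tool_pos: [0.6191, 0.2115, 0.1719]
tool_rot: [1.986, 1.805, 0.513]
contact_force: [-0.6, 0.0, -1.0]
opening: 0.0206
grip_force: 40.0
```

```bash
python3 -c "
from k import *
K(.024); rel()"
```

```text
t 12.55 pos [0.6191 0.2115 0.1719] open 0.0206 grip 40.0 F [-0.6  0.  -1. ] q [ 0.3  -0.11  1.94 -0.29  0.81  0.55]
shift [ 0.0206 -0.0006 -0.0263] turn [ 0.0004 -0.001   0.0002]
clip in edge frame, mm [-1.5 -0.6 -9.7]
```

>>> jog_arm(
  deltas=[
    [0.9, [0.006, 0, -0.008], [0, 0, 0]],
    [0.9, [0.011, 0, -0.015], [0, -0.0005, 0]],
    [0.9, [0.016, 0, -0.021], [0, -0.0005, 0]],
    [0.9, [0.019, 0, -0.025], [0, -0.0005, 0]],
    [0.9, [0.02, 0, -0.0265], [0, -0.0005, 0]],
    [0.9, [0.02, 0, -0.0265], [0, -0.0005, 0]],
  ],
)

```text
t: 13.05
tool_pos: [0.6273, 0.2118, 0.1624]
tool_rot: [1.984, 1.804, 0.516]
contact_force: [0.0, 0.9, -0.8]
opening: 0.0207
grip_force: 40.0
```

```bash
python3 -c "
from k import *
K(.024); rel()"
```

```text
t 13.05 pos [0.6273 0.2118 0.1624] open 0.0207 grip 40.0 F [ 0.   0.9 -0.8] q [ 0.3  -0.08  1.93 -0.29  0.78  0.55]
shift [ 0.0001 -0.0014 -0.0025] turn [ 0.0002 -0.0001  0.0001]
clip in edge frame, mm [  0.4   0.5 -22.1]
```

>>> jog_arm(
  deltas=[
    [0.9, [0.0012, 0, -0.002], [0, 0, 0]],
    [0.9, [0.0025, 0, -0.004], [0, 0, 0]],
    [0.9, [0.0035, 0, -0.0055], [0, 0, 0]],
    [0.9, [0.0035, 0, -0.0055], [0, 0, 0]],
  ],
)

```text
t: 13.38
tool_pos: [0.6287, 0.212, 0.1623]
tool_rot: [1.983, 1.803, 0.517]
contact_force: [-7.9, -2.2, 8.2]
opening: 0.0204
grip_force: 41.4
```

The clip is seated, with about 11 N reaction along the lean. I'll release it and open wide before backing off.

>>> jog_arm(
  deltas=[
    [0.5, [0, 0, 0], [0, 0, 0]],
    [0.4, [0, 0, 0], [0, 0, 0]],
    [0.3, [0, 0, 0], [0, 0, 0]],
    [0.2, [0, 0, 0], [0, 0, 0]],
    [0.1, [0, 0, 0], [0, 0, 0]],
    [0, [0, 0, 0], [0, 0, 0]],
    [-0.2, [0, 0, 0], [0, 0, 0]],
    [-0.5, [0, 0, 0], [0, 0, 0]],
    [-0.5, [0, 0, 0], [0, 0, 0]],
    [-0.5, [0, 0, 0], [0, 0, 0]],
  ],
)

```text
t: 14.22
tool_pos: [0.6288, 0.2118, 0.1606]
tool_rot: [1.984, 1.803, 0.517]
contact_force: [0.6, 0.1, -0.5]
opening: 0.0639
grip_force: 0.0
```

```bash
python3 -c "
from k import *
K(.15); rel()"
```

```text
t 14.22 pos [0.6288 0.2118 0.1606] open 0.0639 grip 0.0 F [ 0.6  0.1 -0.5] q [ 0.3  -0.07  1.93 -0.29  0.78  0.55]
shift [-0.1697  0.0143  0.2691] turn [0.0002 0.0001 0.0001]
clip in edge frame, mm [  0.8   0.7 -24.4]
```

Now I'll back off along the lean and check the result by image code.

>>> jog_arm(
  deltas=[
    [-0.5, [-0.012, 0.001, 0.019], [0, 0, 0]],
    [-0.5, [-0.037, 0.003, 0.058], [0, 0, 0]],
    [-0.5, [-0.073, 0.006, 0.115], [0, 0, 0]],
    [-0.5, [-0.11, 0.01, 0.175], [0, 0, 0]],
    [-0.5, [-0.17, 0.014, 0.27], [0, 0, 0]],
    [-0.5, [-0.3, 0.014, 0.4], [0, 0, 0]],
    [-0.5, [-0.4, 0.014, 0.5], [0, 0, 0]],
    [-0.5, [-0.4, 0.014, 0.5], [0, 0, 0]],
    [-0.5, [-0.4, 0.014, 0.5], [0, 0, 0]],
  ],
)

```text
t: 14.97
tool_pos: [0.4672, 0.2183, 0.3696]
tool_rot: [1.979, 1.799, 0.533]
contact_force: [0.3, 0.5, 1.6]
opening: 0.0639
grip_force: 0.0
```

```bash
python3 -c "
from k import *
import cv2
im=cv2.cvtColor(ctrl.get_image('scene'),4); cv2.imwrite('pics/end.png',im); o=cv2.imread('pics/scene0.png')
Z=R.from_euler('z',-.095)*R.from_euler('y',-l)
P=lambda q:proj('scene',e+Z.apply(q))[0].round(1)
print('far tip',P([.0035,-.011,-.022]),P([.0035,.011,-.022]),'throat',P([0,0,0]),'pivot',P([0,0,.016]),'tails',P([-.0165,0,.056]),P([.0165,0,.056]))
d=cv2.absdiff(im,o).max(2)[285:400,300:410]; d[:,:]=d
m=(d>45).astype(np.uint8)
for y in range(0,115,3): print(285+y,''.join('#' if v else '.' for v in m[y,::2]))
h=cv2.absdiff(im,o).max(2)
for n,(x,y,w) in dict(lens=(380,245,14),driver=(258,179,36),post=(462,418,22)).items(): print(n,h[y-w:y+w,x-w:x+w].max(),(h[y-w:y+w,x-w:x+w]>60).sum())
print(ctrl.get_obs()['tool_pos'])
"
```

```text
far tip [357.7 324.7] [363.2 333.1] throat [367.5 320.7] pivot [371.6 314.6] tails [388.6 299.5] [375.9 298.8]
285 .......................................................
288 .......................................................
291 .......................................................
294 .......................................................
297 ....................................##....#............
300 ....................................###..###...........
303 ...................................#.########..........
306 ..................................###########..........
309 .................................###########...........
312 .................................#########.............
315 ................................#.#######..............
318 ................................##.#...#...............
321 .................................#####................#
324 ..................................##................##.
327 .................................#...............######
330 ................................#................##..##
333 .........................
[... 720 characters left out ...]
..............................
372 .......................................................
375 .......................................................
378 .......................................................
381 .......................................................
384 .......................................................
387 .......................................................
390 .......................................................
393 .......................................................
396 .......................................................
399 .......................................................
lens 23 0
driver 119 120
post 15 0
[0.46763847 0.2184092  0.36859052]
```

```bash
python3 -c "
import cv2
h=cv2.absdiff(cv2.imread('pics/end.png'),cv2.imread('pics/scene0.png')).max(2)
print('driver',(h[168:192,218:298]>60).sum())
from station import ctrl
print(ctrl.finish_job())"
```

```text
driver 0
the job is handed in; nothing more can be done
None
```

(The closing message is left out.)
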